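# Find the heavier of two clock weights on the counter balance

### The job

Stand the two brass clock weights from the green mat on the opposite plates of the balance, gently, let go, and let it settle to see which side drops. Then stand the heavier weight in the blue job tray with the clock movement, and the lighter one on the floor of the wooden stock tray. Leave the weight that is already in the stock tray and everything else on the bench where they are.

Things in the scene. Friction and masses are not known exactly. Their poses are not given: they have to be found in the camera images.
- weight_1_center (a point): one of three look-alike brass clock weights: upright cylinder 34 mm in diameter, 48 mm tall, low cap and wire eye on top (65 mm in all); each has a different, unknown mass of 0.18 to 0.36 kg. At the start any two of the three stand on the green mat, the other in the stock tray: tell them by place. Point: on the axis, 24 mm above the flat foot; z up the axis.
- weight_2_center (a point): one of three look-alike brass clock weights: upright cylinder 34 mm in diameter, 48 mm tall, low cap and wire eye on top (65 mm in all); each has a different, unknown mass of 0.18 to 0.36 kg. At the start any two of the three stand on the green mat, the other in the stock tray: tell them by place. Point: on the axis, 24 mm above the flat foot; z up the axis.
- weight_3_center (a point): one of three look-alike brass clock weights: upright cylinder 34 mm in diameter, 48 mm tall, low cap and wire eye on top (65 mm in all); each has a different, unknown mass of 0.18 to 0.36 kg. At the start any two of the three stand on the green mat, the other in the stock tray: tell them by place. Point: on the axis, 24 mm above the flat foot; z up the axis.
- plate_left_top (a point): left plate of the balance (on its +y side): level round steel plate, 110 mm in diameter, 4 mm thick. Point: centre of its top face, 104 mm above the bench when the beam is level. It travels 11 mm up or down from there between stops, always staying level, so a weight may stand anywhere on it. The empty balance comes to level; one weight alone takes its plate down to the stop.
- plate_right_top (a point): right plate of the balance (on its -y side): level round steel plate, 110 mm in diameter, 4 mm thick. Point: centre of its top face, 104 mm above the bench when the beam is level. It travels 11 mm up or down from there between stops, always staying level, so a weight may stand anywhere on it. The empty balance comes to level; one weight alone takes its plate down to the stop.
- beam (a joint): angle of the balance beam, rad: 0 level, positive when the left plate is down, negative when the right plate is down; stops at +0.10 and -0.10. The plates sit 110 mm either side of the pivot. With both weights on it swings to the stop on the heavier side and settles within 1 s; a red pointer front and back shows it too.
- balance: two-plate counter balance fixed to the bench: green base 105 mm by 270 mm, with the plates above it; origin under its centre, on the bench; y along the beam towards the left plate, turned up to 0.2 rad
- mat: green bench mat fixed to the bench, 110 mm (x) by 190 mm (y), 4 mm thick; origin under its centre. Carries two of the weights and, between them, a small brass wheel.
- job_tray: job tray: blue plastic open tray fixed to the bench, 180 mm (its x) by 140 mm (its y), 22 mm high, walls and floor 4 mm thick; origin under its centre, on the bench; x away from the robot, turned up to 0.2 rad. The clock movement (66 mm by 92 mm brass, about 38 mm high, fixed) fills its far half from x = 13 mm to 79 mm; the near half is free. It may be on the left or on the right side of the bench.
- stock_tray: stock tray: pale wood open tray fixed to the bench, 180 mm (its x) by 140 mm (its y), 22 mm high, walls and floor 4 mm thick; origin under its centre, on the bench; x away from the robot, turned up to 0.2 rad. The third weight and a small pendulum bob lie in its far half (x about 45 mm); the near half is empty. It stands on the opposite side of the bench from the job tray.
- job_tray_free (a point): centre of the free near half of the job tray, on its floor (4 mm above the bench); at least 78 mm by 130 mm is free
- stock_tray_free (a point): centre of the empty near half of the stock tray, on its floor (4 mm above the bench); about 85 mm by 130 mm is free
- bob: bystander: brass pendulum bob, disc 42 mm by 8 mm, lying in the far half of the stock tray; origin under its centre
- wheel: bystander: small brass wheel, 28 mm, 4 mm thick, lying flat on the mat between the two weights; origin under its centre
- oil_bottle: bystander: amber oil bottle, 26 mm diameter, 62 mm tall, far left; origin under its centre
- movement_holder: bystander: green ring-shaped movement holder, 60 mm diameter, 12 mm high, far left; origin under its centre
- parts_box_1: bystander: clear parts box with a white lid, 52 by 38 by 23 mm, far right; origin under its centre
- parts_box_2: bystander: a second clear parts box of the same size, far right; origin under its centre
- loupe: bystander: black eye loupe, 32 mm diameter, 27 mm tall, far left; origin under its centre
- screwdriver: bystander: red-handled screwdriver, 120 mm long, lying at the far right, beyond the tray on that side
Mind the look-alikes: they are no part of the job. Leave any purple or turquoise look-alike of the part that bears weight_2_center alone.

How it is judged (in metres and radians):
On the way:
1. both weights from the mat stand on opposite plates, released, and the balance rests on the heavier side (contact force between the fingers and anything else below 0.1 N and velocity of joint beam between -0.05 and 0.05 rad/s and ((horizontal distance between weight_3_center and plate_left_top below 0.045 m and z of weight_3_center in the frame of plate_left_top between 0.018 and 0.03 m and angle between each of weight_3_center, weight_2_center, weight_1_center's own z axis and vertical below 0.15 rad and horizontal distance between weight_2_center and plate_right_top below 0.045 m and z of weight_2_center in the frame of plate_right_top between 0.018 and 0.03 m and value of joint beam above 0.06 rad and x of weight_1_center in the frame of stock_tray between -0.086 and 0.086 m and y of weight_1_center in the frame of stock_tray between -0.066 and 0.066 m and z of weight_1_center in the frame of stock_tray between 0.022 and 0.034 m and distance of weight_1_center from where it was at the start of the episode below 0.02 m) or (horizontal distance between weight_3_center and plate_right_top below 0.045 m and z of weight_3_center in the frame of plate_right_top between 0.018 and 0.03 m and angle between each of weight_3_center, weight_2_center, weight_1_center's own z axis and vertical below 0.15 rad and horizontal distance between weight_2_center and plate_left_top below 0.045 m and z of weight_2_center in the frame of plate_left_top between 0.018 and 0.03 m and value of joint beam below -0.06 rad and x of weight_1_center in the frame of stock_tray between -0.086 and 0.086 m and y of weight_1_center in the frame of stock_tray between -0.066 and 0.066 m and z of weight_1_center in the frame of stock_tray between 0.022 and 0.034 m and distance of weight_1_center from where it was at the start of the episode below 0.02 m) or (horizontal distance between weight_3_center and plate_left_top below 0.045 m and z of weight_3_center in the frame of plate_left_top between 0.018 and 0.03 m and angle between each of weight_3_center, weight_1_center, weight_2_center's own z axis and vertical below 0.15 rad and horizontal distance between weight_1_center and plate_right_top below 0.045 m and z of weight_1_center in the frame of plate_right_top between 0.018 and 0.03 m and value of joint beam above 0.06 rad and x of weight_2_center in the frame of stock_tray between -0.086 and 0.086 m and y of weight_2_center in the frame of stock_tray between -0.066 and 0.066 m and z of weight_2_center in the frame of stock_tray between 0.022 and 0.034 m and distance of weight_2_center from where it was at the start of the episode below 0.02 m) or (horizontal distance between weight_3_center and plate_right_top below 0.045 m and z of weight_3_center in the frame of plate_right_top between 0.018 and 0.03 m and angle between each of weight_3_center, weight_1_center, weight_2_center's own z axis and vertical below 0.15 rad and horizontal distance between weight_1_center and plate_left_top below 0.045 m and z of weight_1_center in the frame of plate_left_top between 0.018 and 0.03 m and value of joint beam below -0.06 rad and x of weight_2_center in the frame of stock_tray between -0.086 and 0.086 m and y of weight_2_center in the frame of stock_tray between -0.066 and 0.066 m and z of weight_2_center in the frame of stock_tray between 0.022 and 0.034 m and distance of weight_2_center from where it was at the start of the episode below 0.02 m) or (horizontal distance between weight_1_center and plate_left_top below 0.045 m and z of weight_1_center in the frame of plate_left_top between 0.018 and 0.03 m and angle between each of weight_1_center, weight_2_center, weight_3_center's own z axis and vertical below 0.15 rad and horizontal distance between weight_2_center and plate_right_top below 0.045 m and z of weight_2_center in the frame of plate_right_top between 0.018 and 0.03 m and value of joint beam above 0.06 rad and x of weight_3_center in the frame of stock_tray between -0.086 and 0.086 m and y of weight_3_center in the frame of stock_tray between -0.066 and 0.066 m and z of weight_3_center in the frame of stock_tray between 0.022 and 0.034 m and distance of weight_3_center from where it was at the start of the episode below 0.02 m) or (horizontal distance between weight_1_center and plate_right_top below 0.045 m and z of weight_1_center in the frame of plate_right_top between 0.018 and 0.03 m and angle between each of weight_1_center, weight_2_center, weight_3_center's own z axis and vertical below 0.15 rad and horizontal distance between weight_2_center and plate_left_top below 0.045 m and z of weight_2_center in the frame of plate_left_top between 0.018 and 0.03 m and value of joint beam below -0.06 rad and x of weight_3_center in the frame of stock_tray between -0.086 and 0.086 m and y of weight_3_center in the frame of stock_tray between -0.066 and 0.066 m and z of weight_3_center in the frame of stock_tray between 0.022 and 0.034 m and distance of weight_3_center from where it was at the start of the episode below 0.02 m))), for 0.4 s.
At the end, for the whole second after the job is handed in: Heavier mat weight upright on the floor of the job tray, lighter one upright on the floor of the stock tray (within 6 mm of the floor, tilt under 0.15 rad), third weight upright there within 20 mm of its start; balance empty, at rest, level within 0.03 rad; robot touching nothing (((x of weight_3_center in the frame of job_tray between -0.086 and 0.086 m and y of weight_3_center in the frame of job_tray between -0.066 and 0.066 m and z of weight_3_center in the frame of job_tray between 0.022 and 0.034 m and angle between each of weight_3_center, weight_2_center, weight_1_center's own z axis and vertical below 0.15 rad and x of weight_2_center in the frame of stock_tray between -0.086 and 0.086 m and y of weight_2_center in the frame of stock_tray between -0.066 and 0.066 m and z of weight_2_center in the frame of stock_tray between 0.022 and 0.034 m and x of weight_1_center in the frame of stock_tray between -0.086 and 0.086 m and y of weight_1_center in the frame of stock_tray between -0.066 and 0.066 m and z of weight_1_center in the frame of stock_tray between 0.022 and 0.034 m and distance of weight_1_center from where it was at the start of the episode below 0.02 m) or (x of weight_3_center in the frame of job_tray between -0.086 and 0.086 m and y of weight_3_center in the frame of job_tray between -0.066 and 0.066 m and z of weight_3_center in the frame of job_tray between 0.022 and 0.034 m and angle between each of weight_3_center, weight_1_center, weight_2_center's own z axis and vertical below 0.15 rad and x of weight_1_center in the frame of stock_tray between -0.086 and 0.086 m and y of weight_1_center in the frame of stock_tray between -0.066 and 0.066 m and z of weight_1_center in the frame of stock_tray between 0.022 and 0.034 m and x of weight_2_center in the frame of stock_tray between -0.086 and 0.086 m and y of weight_2_center in the frame of stock_tray between -0.066 and 0.066 m and z of weight_2_center in the frame of stock_tray between 0.022 and 0.034 m and distance of weight_2_center from where it was at the start of the episode below 0.02 m) or (x of weight_1_center in the frame of job_tray between -0.086 and 0.086 m and y of weight_1_center in the frame of job_tray between -0.066 and 0.066 m and z of weight_1_center in the frame of job_tray between 0.022 and 0.034 m and angle between each of weight_1_center, weight_2_center, weight_3_center's own z axis and vertical below 0.15 rad and x of weight_2_center in the frame of stock_tray between -0.086 and 0.086 m and y of weight_2_center in the frame of stock_tray between -0.066 and 0.066 m and z of weight_2_center in the frame of stock_tray between 0.022 and 0.034 m and x of weight_3_center in the frame of stock_tray between -0.086 and 0.086 m and y of weight_3_center in the frame of stock_tray between -0.066 and 0.066 m and z of weight_3_center in the frame of stock_tray between 0.022 and 0.034 m and distance of weight_3_center from where it was at the start of the episode below 0.02 m)) and value of joint beam between -0.03 and 0.03 rad and velocity of joint beam between -0.05 and 0.05 rad/s and contact force between the fingers and anything else below 0.1 N).
It fails at once if a weight is dropped: let go of more than 8 mm above a plate (contact force between the fingers and anything else below 0.05 N and ((horizontal distance between weight_1_center and plate_left_top below 0.06 m and z of weight_1_center in the frame of plate_left_top between 0.032 and 0.15 m) or (horizontal distance between weight_1_center and plate_right_top below 0.06 m and z of weight_1_center in the frame of plate_right_top between 0.032 and 0.15 m) or (horizontal distance between weight_2_center and plate_left_top below 0.06 m and z of weight_2_center in the frame of plate_left_top between 0.032 and 0.15 m) or (horizontal distance between weight_2_center and plate_right_top below 0.06 m and z of weight_2_center in the frame of plate_right_top between 0.032 and 0.15 m) or (horizontal distance between weight_3_center and plate_left_top below 0.06 m and z of weight_3_center in the frame of plate_left_top between 0.032 and 0.15 m) or (horizontal distance between weight_3_center and plate_right_top below 0.06 m and z of weight_3_center in the frame of plate_right_top between 0.032 and 0.15 m))).
It fails at once if a plate is loaded with over 40 N (contact force between any of plate_left, plate_right and anything else above 40 N).
It fails at once if a bystander is moved more than 25 mm (distance of any of bob, wheel, oil_bottle, movement_holder, parts_box_1, parts_box_2, loupe, screwdriver from where it was at the start of the episode above 0.025 m).
It also fails if it takes over 72 s, if anything falls off the work surface, if the arm or the gripper's body presses on something with over 40 N, if the wrist force passes 120 N, or if a joint passes its speed limit or range.

### The arm

A 6-joint arm with a two-finger parallel gripper is mounted at the origin on the work surface. World frame = base frame: x ahead of the robot, y to its left, z up, the work surface at z = 0. Lengths are in m, angles in degrees, forces in N, time in s.
With the tool pointing down it reaches from about 0.35 to 0.775 m from the base axis. Payload 5.5 kg.
Tool frame: the origin (TCP) lies midway between the tips of the shut fingers; the grasp point (between the pads) lies 19 mm behind it (ctrl.pinch_z is the distance from the TCP to the grasp point, in m); z points along the fingers, y is the line along which they close (so a half turn about z gives the same grasp; the last joint's range is limited). The gripper opens to 85 mm and grips with 20 to 120 N. Pads are 22 mm wide; open, the fingers measure 114 mm over their backs; the gripper's body (76 mm by 85 mm) begins 54 mm behind the grasp point. The pads swing forward as they close: fully open they stand 13 mm farther back than shut.
Start: joints at [56.001, 17.945, 2.641, 74.691, 0, 82.002], TCP at [0.252, 0.517, 0.231] pointing down, gripper open.
Joint ranges: [-158.12, 158.12], [-49.38, 96.58], [-58.88, 72.47], [-126.05, 133.96], [-84.25, 85.87], [-180, 180]. Speed limits (degrees/s): [147.25, 147.25, 180, 180, 180, 180].

### API

Orientations are given as [roll, pitch, yaw] about the fixed x, y, z axes, in that order (R = Rz(yaw) Ry(pitch) Rx(roll)).
In Python, from cell import ctrl gives the robot as it stands.
- The arm moves only by the shell command python3 -m creep 'ROWS' [OPENING]. ROWS is JSON, a list of rows, each a list of 6 numbers: the shift along the tool's x, y, z in cm, then the turn, a rotation vector about the tool's x, y, z in rad. A call has 1 to 12 rows; each row shifts and turns the commanded pose from where the row before left it, along the tool's axes as they then stand; what a row does not reach is not made up. A row lasts 1/8 s, in which the tool goes at most 62.5 mm and 10.7 degrees, less where a joint would pass 70% of its speed; a pose out of reach is approached as far as the arm can. A call with a gripper value outside its range is refused whole. OPENING is the opening, from 0 (shut) to 1 (fully open), set as the call begins (- or left out, the last holds). The fingers move at their own pace and stop on an object; the grip force is fixed at half the most. Time passes only in rows, so rows that do not move let the fingers close. It gives the time, the measured TCP pose, the force, the opening and the grip force at its end, in the units of the state.
- ctrl.read_state(): the state, without advancing time (a new reading comes with each control period).
- ctrl.get_image(name): name is "scene" or "side" or "wrist"; returns a dict with "image" (400x640x3 uint8, red, green, blue), "range_z" (400x640 float32, m along the optical axis (not along the pixel's ray), 0 where there is no reading), "K" (3x3 intrinsics, pixels), "R" (3x3) and "t" (3): a world point X has camera coordinates R X + t; the wrist camera has in their place "hand_eye" (4x4, takes a point from camera to tool coordinates, whose origin is the TCP and whose axes are the flange's). Camera axes: x right, y down, z forward; pixel columns grow to the right and rows downward; lengths in m; the calibration is good to about 2 mm. A picture is of the moment at which its call begins: read the wrist's pose just before it.
- ctrl.close_job(): hands the job in; it is judged then, once.
The state is a dict: "clock": time; "joint_pos": joint angles; "joint_vel": joint speeds; "joint_efforts": joint torques, N m; "position": TCP position; "orientation": TCP orientation; "force": force on the tool from outside, world axes, zero at the start; "moment": the same for the moment, N m; "width": opening from 0.0 (shut) to 1.0 (fully open); "grasp_force": force on a finger pad.
Only numpy, scipy, OpenCV 4.12 (cv2) and the standard library are available. Lean on these libraries where they do the work, as an engineer would, in place of code of your own. Each camera call takes 0.05 s, during which the arm holds its last target. There are 200 camera calls.

## Working session

There is one attempt and no reset: what is moved stays moved. The work goes in short steps, Python scripts to look and compute and a shell command to move; the robot and the scene stay as the last step left them, time stands still between calls to the robot, and variables do not carry over. Pictures are saved under pics/ and viewed, at most 13 in all, crops included, and the job is handed in when it is done.

```bash
ls; mkdir -p pics; python3 - <<'E'
from cell import ctrl
import cv2,numpy as np
s=ctrl.read_state();print(s)
for n in("scene","side"):
    d=ctrl.get_image(n);cv2.imwrite(f"pics/{n}0.png",d["image"][:,:,::-1]);np.savez(f"pics/{n}0.npz",**{k:d[k] for k in d if k in("image","range_z","K","R","t")})
    print(n,d["K"].tolist(),d["R"].tolist(),d["t"].tolist(), -d["R"].T@d["t"])
E
```

```text
pics
{'clock': 0.0, 'joint_pos': array([5.60009117e+01, 1.79906384e+01, 2.57630391e+00, 7.46909504e+01,
       8.49043072e-04, 8.20029769e+01]), 'joint_vel': array([-0.02379898,  0.00350555, -0.11173861,  0.0501814 ,  0.03216919,
        0.07832979]), 'joint_efforts': array([ 2.61300222e-03, -4.80618489e+01,  2.98539913e+01,  1.92593696e-02,
       -1.56851875e-04, -2.09593486e-05]), 'position': array([0.25178059, 0.51636754, 0.23040573]), 'orientation': array([-1.79895857e+02, -1.54881818e-02,  1.53997920e+02]), 'force': array([-0.09310983, -0.02408577,  0.95963901]), 'moment': array([-0.02348791,  0.02431554, -0.0131374 ]), 'grasp_force': 0.0, 'width': 0.9991142434938433}
scene [[520.6141437810807, 0.0, 320.5476447342162], [0.0, 520.6141437810807, 188.48621617790258], [0.0, 0.0, 1.0]] [[0.5018506923098591, 0.8649428113260169, 0.004451490038353574], [0.7484940478245248, -0.43169495062514807, -0.503384673958206], [-0.4334772692995257, 0.25595586092175615, -0.8640509558240352]] [-0.24244887919699715, -0.34342190010727724, 1.7622437080680633] [ 1.14261498 -0.38960569  1.3508743 ]
side [[489.575327037541, 0.0, 311.30709498998897], [0.0, 489.575327037541, 198.43759645665352], [0.0, 0.0, 1.0]] [[-0.9997104816828115, -0.020668103455217333, -0.012319996472629257], [-0.005758427104726995, 0.7026544657138479, -0.7115079355352733], [0.02336222015992293, -0.7112309971534926, -0.7025700501425093]] [0.4910937219358027, 0.10007511626550579, 1.245420148293492] [0.46243204 0.82561316 0.95224941]
```

View pics/scene0.png

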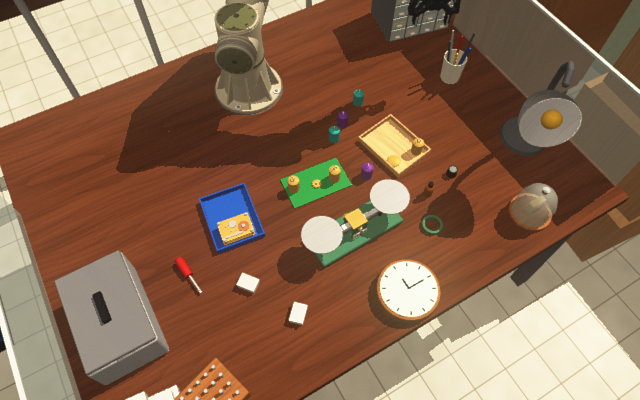

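View pics/side0.png

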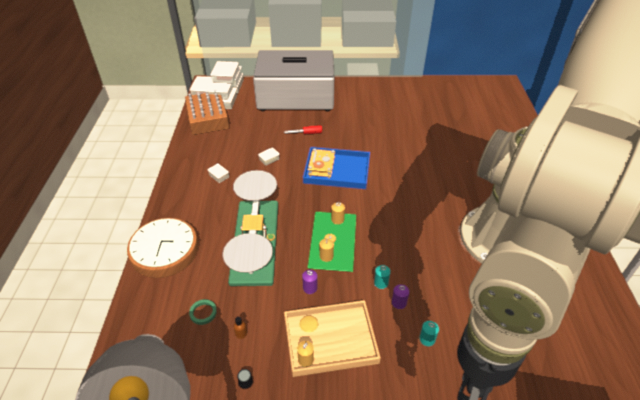

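The scene view shows the two mat weights at (293,184) and (335,173), with the wheel between them. The plates are at (322,236) for right and (390,196) for left. The blue tray is around (232,218) and the stock tray around (395,145), with its weight at (418,147). Purple and teal look-alikes stand at (367,171), (335,135), (343,119) and (359,98).

```bash
cat > h.py <<'E'
import numpy as np,cv2
def cloud(d):
    z=d["range_z"];v,u=np.indices(z.shape);K=d["K"]
    c=np.stack([(u-K[0,2])/K[0,0]*z,(v-K[1,2])/K[1,1]*z,z],-1)
    return (c-d["t"])@d["R"]
def ray(d,u,v,h):
    C=-d["R"].T@d["t"];r=d["R"].T@np.linalg.inv(d["K"])@[u,v,1];return C+r*(h-C[2])/r[2]
def blobs(m,minA):
    m=cv2.morphologyEx(m.astype(np.uint8),cv2.MORPH_OPEN,np.ones((2,2),np.uint8))
    n,l,s,c=cv2.connectedComponentsWithStats(m);return [(l==i,s[i,4],c[i]) for i in range(1,n) if s[i,4]>=minA]
E
python3 - <<'E'
from h import *
np.set_printoptions(precision=4,suppress=True)
for n in("scene","side"):
    d=dict(np.load(f"pics/{n}0.npz"));P=cloud(d);hsv=cv2.cvtColor(d["image"],cv2.COLOR_RGB2HSV);H,S,V=cv2.split(hsv)
    w=(P[...,0]>.25)&(P[...,0]<.9)&(P[...,1]>-.4)&(P[...,1]<.4)&(d["range_z"]>0)&(P[...,2]<.2)
    print(n)
    for name,m in dict(blue=(H>105)&(H<125)&(S>120)&w&(P[...,2]<.035),green=(H>40)&(H<85)&(S>100)&w&(P[...,2]<.012),
      tall=w&(P[...,2]>.05)&(P[...,2]<.085),plate=w&(P[...,2]>.09)&(P[...,2]<.12)&(S<60)&(V>120),
      wood=w&(H>12)&(H<28)&(S>60)&(V>170)&(P[...,2]>-.005)&(P[...,2]<.035)).items():
        for b,a,c in blobs(m,25):
            Q=P[b];r=cv2.minAreaRect(Q[:,:2].astype(np.float32))
            print(name,a,c.round(0),"med",np.median(Q,0),"rect",np.array(r[0]),np.array(r[1]),round(r[2],1),"zmax",np.percentile(Q[:,2],98).round(4),"hsv",np.median(hsv[b],0))
E
```

```text
scene
blue 1882 [230. 212.] med [ 0.3952 -0.2598  0.0052] rect [ 0.74   -0.3037] [0.1402 0.8209] 82.4 zmax 0.0277 hsv [110. 185. 203.]
green 1531 [316. 184.] med [0.4518 0.0057 0.0038] rect [ 0.7743 -0.1258] [0.2083 0.8819] 67.7 zmax 0.0493 hsv [ 62. 159. 178.]
tall 26 [334. 130.] med [0.3315 0.138  0.0532] rect [0.3322 0.1392] [0.0162 0.0236] 31.5 zmax 0.0594 hsv [ 82.  155.5 129.5]
tall 58 [419. 143.] med [0.5025 0.3338 0.0548] rect [0.4997 0.35  ] [0.0211 0.0644] 12.7 zmax 0.0681 hsv [ 19.  168.5 235.5]
tall 63 [336. 170.] med [0.4591 0.0635 0.0542] rect [0.4476 0.0728] [0.0252 0.0549] 48.5 zmax 0.0604 hsv [ 20. 167. 234.]
tall 73 [294. 181.] med [ 0.4313 -0.0612  0.0547] rect [ 0.4226 -0.0489] [0.0264 0.0551] 26.6 zmax 0.0659 hsv [ 20. 167. 237.]
tall 422 [358. 222.] med [0.6406 0.021  0.0708] rect [ 0.8579 -0.1754] [0.0874 0.7072] 46.0 zmax 0.0875 hsv [ 22.  81. 181.]
plate 1059 [390. 197.] med [0.6368 0.1318 0.1036] rect [ 0.8347 -0.105 ] [0.1067 0.8318] 39.9 zmax 0.1096 hsv [ 20.  27. 238.]
plate 1223 [322. 235.] med [ 0.6428 -0.0873  0.1038] rect [ 0.8477 -0.2389] [0.1084 0.6
[... 1958 characters left out ...]
] rect [ 0.4933 -0.2653] [0.0737 0.01  ] 85.3 zmax 0.0395 hsv [ 21.  112.5 250. ]
wood 38 [271. 161.] med [ 0.6177 -0.2899  0.0058] rect [ 0.618  -0.2893] [0.0427 0.0081] 35.9 zmax 0.0126 hsv [ 19.  68. 174.]
wood 66 [338. 220.] med [ 0.4224 -0.0414  0.0143] rect [0.4476 0.3877] [0.876  0.0238] 86.5 zmax 0.6757 hsv [ 18. 167. 191.]
wood 50 [332. 238.] med [0.4384 0.013  0.008 ] rect [0.449 0.411] [0.8296 0.0255] 88.8 zmax 0.0869 hsv [ 22.  147.5 244.5]
wood 74 [327. 257.] med [0.4513 0.082  0.0169] rect [0.4508 0.0818] [0.0247 0.009 ] 7.4 zmax 0.0299 hsv [ 18. 167. 193.]
wood 5373 [333. 338.] med [0.4385 0.2899 0.0046] rect [0.4104 0.5094] [0.1913 0.6118] 8.0 zmax 0.0246 hsv [ 22. 115. 253.]
```

Heights, sizes and the 0.219 m plate spacing all check out. The two cameras disagree by up to 1 cm, so I'll move in and refine with the wrist camera.

```bash
python3 -m creep '[[0,0,0,0,0,-0.151],[0,0,0,0,0,-0.151],[0,0,0,0,0,-0.151],[-2,-5.6,-0.6,0,0,0],[-2,-5.6,-0.6,0,0,0],[-2,-5.6,-0.6,0,0,0],[-2,-5.6,-0.6,0,0,0],[-2,-5.6,-0.6,0,0,0],[-2,-5.6,-0.6,0,0,0],[-2,-5.6,-0.6,0,0,0],[-2,-5.6,-0.6,0,0,0],[-2,-5.6,-0.6,0,0,0]]' 1
python3 -m creep '[[0,0,0,0,0,0],[0,0,0,0,0,0],[0,0,0,0,0,0]]'
python3 - <<'E'
from cell import ctrl
import cv2,numpy as np
s=ctrl.read_state();d=ctrl.get_image("wrist");print(s["position"],s["orientation"],d["hand_eye"].tolist(),d["K"].tolist())
cv2.imwrite("pics/w1.png",d["image"][:,:,::-1]);np.savez("pics/w1.npz",image=d["image"],range_z=d["range_z"],K=d["K"],he=d["hand_eye"],p=s["position"],o=s["orientation"])
E
```

```text
clock: 1.6
position: [0.4318, 0.0108, 0.2853]
orientation: [180.0, 0.0, 179.9]
force: [0.4, -0.1, -0.1]
width: 1.0
grasp_force: 0.0
clock: 1.98
position: [0.431, 0.014, 0.2851]
orientation: [180.0, -0.0, -179.9]
force: [-0.8, 0.2, -0.0]
width: 1.0
grasp_force: 0.0
[0.43104485 0.01395951 0.28506825] [ 1.79976546e+02 -4.03113329e-02 -1.79922968e+02] [[0.0015336438872316856, -0.9563283109111521, -0.2922906253820821, 0.07592599211582951], [0.9999987930104929, 0.0013939393011897477, 0.0006862293939736846, -0.00046235951459021145], [-0.00024882520714699594, -0.29229132502187966, 0.9563292944394042, -0.1424977785916242], [0.0, 0.0, 0.0, 1.0]] [[320.1690493095825, 0.0, 324.66637243250193], [0.0, 320.1690493095825, 200.9954727878044], [0.0, 0.0, 1.0]]
```

View pics/w1.png

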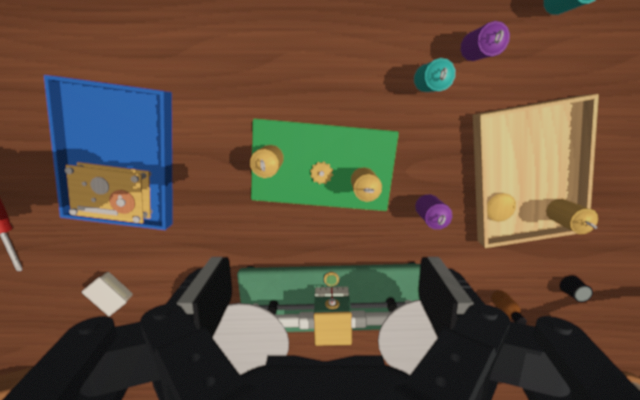

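The wrist view shows the mat weights at (264,163) and (368,188), the wheel at (321,173), and the purple look-alike at (435,212). The near half of the blue tray is free around (112,125), and that of the stock tray around (535,150). Plates and balance are at the bottom.

```bash
cat >> h.py <<'E'
from scipy.spatial.transform import Rotation as Ro
def wrist(d):
    R=Ro.from_euler("xyz",d["o"],degrees=True).as_matrix();R2=R@d["he"][:3,:3];t2=R@d["he"][:3,3]+d["p"]
    d["R"]=R2.T;d["t"]=-R2.T@t2;return d
E
python3 - <<'E'
from h import *
np.set_printoptions(precision=4,suppress=True)
d=wrist(dict(np.load("pics/w1.npz")));P=cloud(d);hsv=cv2.cvtColor(d["image"],cv2.COLOR_RGB2HSV);H,S,V=cv2.split(hsv)
X,Y,Z=P[...,0],P[...,1],P[...,2];ok=d["range_z"]>0.15
print("A,B plane rays",ray(d,264,163,.053),ray(d,368,188,.053))
brass=(H>12)&(H<30)&(S>110)&ok
for name,m in dict(top=brass&(Z>.044)&(Z<.07),wheel=brass&(Z<.016)&(abs(Y)<.12)&(Z>-.01),
  plate=ok&(Z>.095)&(Z<.115)&(S<60),bluewall=ok&(H>100)&(H<128)&(S>100)&(Z>.015)&(Z<.03),
  bluefloor=ok&(H>100)&(H<128)&(S>100)&(Z<.010),woodfloor=ok&(H>10)&(H<30)&(S>50)&(V>130)&(abs(Z-.004)<.005)&(Y>.2),woodwall=ok&(H>8)&(H<30)&(S>40)&(V>90)&(Y>.18)&(Z>.015)&(Z<.03),purple=ok&(H>135)&(H<160)&(Z>.03)).items():
    for b,a,c in blobs(m,30):
        Q=P[b];r=cv2.minAreaRect(Q[:,:2].astype(np.float32));cc=cv2.minEnclosingCircle(Q[:,:2].astype(np.float32))
        print(name,a,c.round(0),"med",np.median(Q,0),"rect",np.array(r[0]),np.array(r[1]),round(r[2],1),"circ",np.array(cc[0]),round(cc[1],4),"z98",np.percentile(Q[:,2],98).round(4))
E
```

```text
A,B plane rays [ 0.4227 -0.0578  0.053 ] [0.4529 0.0662 0.053 ]
top 583 [266. 163.] med [ 0.4214 -0.0549  0.0539] rect [ 0.397  -0.0375] [0.0333 0.1273] 54.1 circ [ 0.4015 -0.0313] 0.0644 z98 0.0593
top 552 [368. 187.] med [0.4507 0.0653 0.0541] rect [0.4174 0.0506] [0.1444 0.0355] 25.9 circ [0.4184 0.0485] 0.0724 z98 0.0591
top 602 [582. 220.] med [0.4924 0.333  0.0539] rect [0.4419 0.2061] [0.4226 0.0357] 67.4 circ [0.4365 0.2084] 0.2114 z98 0.0605
top 47 [  3. 395.] med [ 0.775  -0.4688  0.0501] rect [ 0.5986 -0.2692] [0.0066 0.5583] 41.2 circ [ 0.601  -0.2671] 0.2793 z98 0.3729
wheel 310 [322. 173.] med [0.4443 0.0103 0.0076] rect [0.4455 0.0102] [0.0272 0.027 ] 0.2 circ [0.4454 0.0102] 0.0146 z98 0.0099
wheel 48 [342. 345.] med [ 0.7299  0.0419 -0.    ] rect [0.7301 0.0422] [0.0062 0.0374] 6.6 circ [0.7276 0.0419] 0.0188 z98 0.001
plate 2811 [407. 337.] med [0.6241 0.1127 0.104 ] rect [0.5221 0.059 ] [0.3392 0.0694] 26.7 circ [0.5176 0.0679] 0.1714 z98 0.3629
plate 3525 [251. 336.] med [ 0.6249 -0.0757  0.1039] rect [ 0.5441 -0.0614] [0.0913 0.3958] 81.4 circ [ 0.5507 -0.0175] 0
[... 539 characters left out ...]
circ [ 0.5012 -0.2014] 0.0198 z98 0.007
woodfloor 10143 [533. 164.] med [0.4293 0.2939 0.0039] rect [0.4464 0.1888] [0.1864 0.3488] 0.7 circ [0.4372 0.182 ] 0.1876 z98 0.0071
woodwall 2397 [539. 167.] med [0.4277 0.2965 0.0211] rect [0.4531 0.2016] [0.208 0.37 ] 1.9 circ [0.4388 0.1956] 0.2006 z98 0.0233
woodwall 213 [559. 210.] med [0.488  0.3237 0.0248] rect [0.421  0.1852] [0.3666 0.0326] 64.0 circ [0.4357 0.1781] 0.1834 z98 0.0328
purple 995 [490.  40.] med [0.29   0.1905 0.0496] rect [0.3083 0.1232] [0.0328 0.2367] 15.3 circ [0.3147 0.125 ] 0.1188 z98 0.0614
purple 637 [437. 215.] med [0.4874 0.1539 0.0495] rect [0.4434 0.097 ] [0.2412 0.0363] 50.5 circ [0.4397 0.1   ] 0.1212 z98 0.0629
```

```bash
python3 - <<'E'
from h import *
np.set_printoptions(precision=4,suppress=True)
d=wrist(dict(np.load("pics/w1.npz")))
for n,c in dict(blue=[(47,77),(171,92),(170,229),(60,218)],wood=[(474,113),(598,96),(590,236),(484,247)]).items():
    q=np.array([ray(d,u,v,.022) for u,v in c]);print(n,q,"ctr",q.mean(0),np.linalg.norm(np.diff(q,axis=0),axis=1))
E
python3 -m creep '[[-2.2,5.3,1,0,0,0],[0,0,4.5,0,0,0],[0,0,4.5,0,0,0],[0,0,4.5,0,0,0],[0,0,3,0,0,0],[0,0,1,0,0,0],[0,0,0,0,0,0],[0,0,0,0,0,0]]' 0.65
```

```text
blue [[ 0.3263 -0.3152  0.022 ]
 [ 0.3427 -0.1708  0.022 ]
 [ 0.5193 -0.1963  0.022 ]
 [ 0.5038 -0.3421  0.022 ]] ctr [ 0.423  -0.2561  0.022 ] [0.1454 0.1784 0.1466]
wood [[0.3659 0.1962 0.022 ]
 [0.3458 0.3429 0.022 ]
 [0.5281 0.3779 0.022 ]
 [0.5449 0.2349 0.022 ]] ctr [0.4462 0.288  0.022 ] [0.1481 0.1856 0.1439]
clock: 3.02
position: [0.4548, 0.066, 0.1017]
orientation: [180.0, 0.1, 180.0]
force: [-0.1, -0.2, 0.3]
width: 0.651
grasp_force: 0.0
```

```bash
python3 -m creep '[[0.1,0.1,3,0,0,0],[0,0,3,0,0,0],[0,0,1.6,0,0,0],[0,0,0.8,0,0,0],[0,0,0,0,0,0],[0,0,0,0,0,0]]'
python3 -m creep '[[0,0,0,0,0,0],[0,0,0,0,0,0],[0,0,0,0,0,0],[0,0,0,0,0,0]]' 0.25
python3 - <<'E'
from cell import ctrl
import cv2
cv2.imwrite("pics/w2.png",ctrl.get_image("wrist")["image"][:,:,::-1])
E
```

```text
clock: 3.78
position: [0.4537, 0.0667, 0.0173]
orientation: [180.0, 0.1, 180.0]
force: [0.4, 0.5, 0.5]
width: 0.65
grasp_force: 0.0
clock: 4.28
position: [0.4535, 0.0666, 0.0172]
orientation: [-180.0, 0.1, 180.0]
force: [-1.5, -1.0, 5.9]
width: 0.388
grasp_force: 59.2
```

View pics/w2.png

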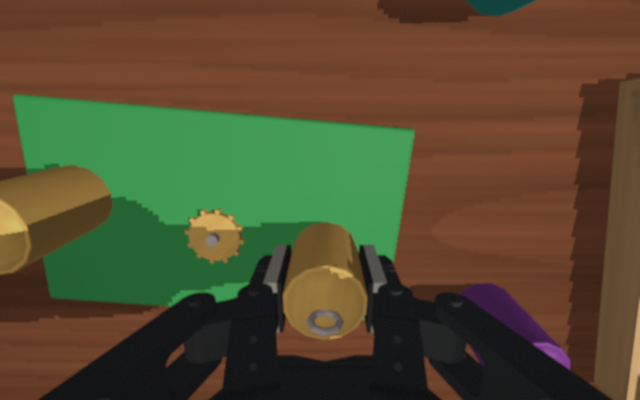

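The weight is gripped upright between the pads at (325,290), and the wheel at (214,236) is untouched. Next I'll carry it over the left plate.

```bash
python3 -m creep '[[0,0,-2,0,0,0],[0,0,-4,0,0,0],[0,0,-4.5,0,0,0],[-1.8,0.7,-4.5,0,0,0],[-4,1.6,0,0,0,0],[-4,1.6,0,0,0,0],[-4,1.6,0,0,0,0],[-3,1.2,0,0,0,0],[-1,0.4,0,0,0,0],[0,0,0,0,0,0],[0,0,0,0,0,0]]' 
python3 - <<'E'
from cell import ctrl
from h import *
import cv2
np.set_printoptions(precision=4,suppress=True)
s=ctrl.read_state();d=ctrl.get_image("wrist");print(s["position"],s["force"],s["width"])
d=wrist(dict(image=d["image"],range_z=d["range_z"],K=d["K"],he=d["hand_eye"],p=s["position"],o=s["orientation"]))
cv2.imwrite("pics/w3.png",d["image"][:,:,::-1])
for n in("scene",):
    e=ctrl.get_image(n);P=cloud(e);m=(e["range_z"]>0)&(P[...,2]>.09)&(P[...,2]<.12)&(P[...,0]>.5)&(P[...,0]<.75)&(cv2.cvtColor(e["image"],cv2.COLOR_RGB2HSV)[...,1]<60)
    for b,a,c in blobs(m,200): print(a,c,np.median(P[b],0))
    cv2.imwrite("pics/s3.png",cv2.resize(e["image"][150:290,250:450,::-1],None,fx=4,fy=4))
E
```

```text
clock: 5.7
position: [0.6296, 0.1372, 0.1662]
orientation: [-180.0, -0.1, 179.9]
force: [-0.5, -0.1, -1.8]
width: 0.38
grasp_force: 59.8
[0.6296 0.1372 0.1662] [-0.5096 -0.1351 -1.8448] 0.3804444467148467
898 [389.843  199.6314] [0.6429 0.1249 0.1034]
1212 [322.4637 235.4241] [ 0.6427 -0.087   0.1039]
361 [ 53.8033 361.2133] [ 0.6081 -0.7893  0.1014]
357 [129.3165 359.6807] [ 0.691  -0.6368  0.0962]
```

View pics/w3.png

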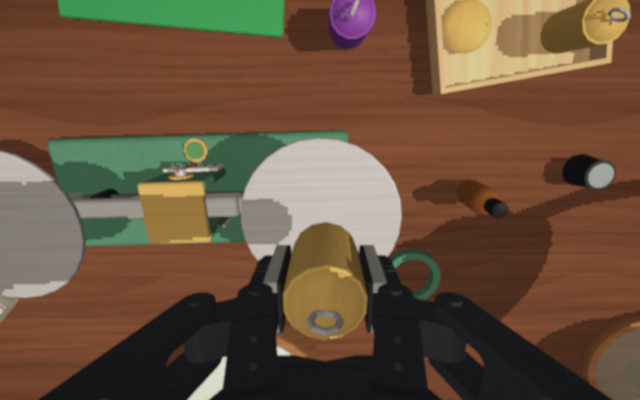

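The left plate's circle is centred near (321,213), which puts its centre at about (0.625, 0.135). The weight hangs upright above it.

```bash
python3 -m creep '[[0.3,-0.2,1.5,0,0,0],[0,0,1.6,0,0,0],[0,0,1,0,0,0],[0,0,0.4,0,0,0],[0,0,0.3,0,0,0],[0,0,0.2,0,0,0],[0,0,0.2,0,0,0],[0,0,0.2,0,0,0],[0,0,0.2,0,0,0],[0,0,0,0,0,0],[0,0,0,0,0,0]]'
```

```text
clock: 7.18
position: [0.6278, 0.1356, 0.1103]
orientation: [180.0, -0.0, 180.0]
force: [-0.3, 0.1, -2.2]
width: 0.385
grasp_force: 59.8
```

```bash
python3 -m creep '[[0,0,0.15,0,0,0],[0,0,0.1,0,0,0],[0,0,0,0,0,0],[0,0,0,0,0,0]]'
python3 - <<'E'
from cell import ctrl
from h import *
np.set_printoptions(precision=4,suppress=True)
e=ctrl.get_image("scene");P=cloud(e);m=(e["range_z"]>0)&(P[...,2]>.08)&(P[...,2]<.13)&(P[...,0]>.5)&(P[...,0]<.75)&(cv2.cvtColor(e["image"],cv2.COLOR_RGB2HSV)[...,1]<60)
for b,a,c in blobs(m,200): print(a,c,np.median(P[b],0))
E
```

```text
clock: 7.68
position: [0.6278, 0.1355, 0.1078]
orientation: [180.0, -0.0, 180.0]
force: [-0.2, 0.1, -1.9]
width: 0.384
grasp_force: 59.8
678 [390.5575 203.8407] [0.651  0.1194 0.0939]
1221 [322.6642 233.8452] [ 0.6428 -0.0868  0.1133]
925 [132.6432 345.0876] [ 0.6905 -0.6053  0.1016]
601 [ 53.7587 361.3494] [ 0.6107 -0.7893  0.1015]
```

```bash
python3 -m creep '[[0,0,0,0,0,0],[0,0,0,0,0,0],[0,0,0,0,0,0],[0,0,0,0,0,0]]' 0.65
python3 -m creep '[[0,0,-2,0,0,0],[0,0,-4,0,0,0],[0,0,-3,0,0,0],[0,0,0,0,0,0]]'
python3 - <<'E'
from cell import ctrl
import cv2
s=ctrl.read_state();print(s["position"])
cv2.imwrite("pics/w4.png",ctrl.get_image("wrist")["image"][:,:,::-1])
E
```

```text
clock: 8.22
position: [0.6279, 0.1356, 0.1079]
orientation: [180.0, 0.0, 180.0]
force: [-0.2, 0.1, 0.2]
width: 0.647
grasp_force: 0.0
clock: 8.72
position: [0.6296, 0.1357, 0.201]
orientation: [180.0, 0.3, 180.0]
force: [0.7, 0.7, -0.9]
width: 0.647
grasp_force: 0.0
[0.62956209 0.13573495 0.2009985 ]
```

View pics/w4.png

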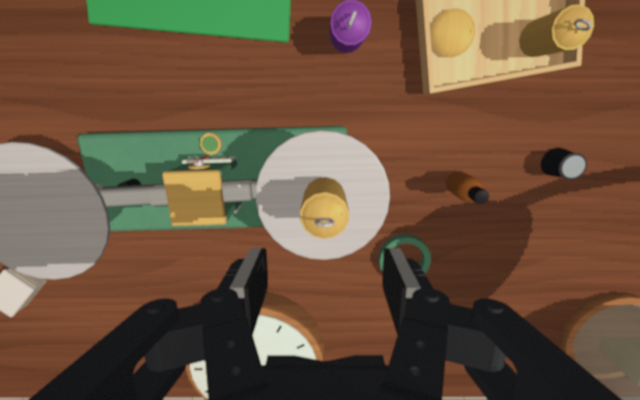

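The weight stands upright at the middle of the left plate, around (325,215). Now for the other weight, A.

```bash
python3 -m creep '[[4.1,-3.86,0,0,0,0],[4.1,-3.86,0,0,0,0],[4.1,-3.86,0,0,0,0],[4.1,-3.86,0,0,0,0],[4.1,-3.86,0,0,0,0],[0,0,4,0,0,0],[0,0,4,0,0,0],[0,0,1.5,0,0,0],[0,0,0,0,0,0],[0,0,0,0,0,0]]'
```

```text
clock: 10.02
position: [0.4226, -0.0573, 0.1028]
orientation: [180.0, -0.0, 180.0]
force: [1.0, 0.3, -0.2]
width: 0.653
grasp_force: 0.0
```

```bash
python3 -m creep '[[0,0,3,0,0,0],[0,0,3,0,0,0],[0,0,1.7,0,0,0],[0,0,0.8,0,0,0],[0,0,0,0,0,0],[0,0,0,0,0,0]]'
python3 -m creep '[[0,0,0,0,0,0],[0,0,0,0,0,0],[0,0,0,0,0,0],[0,0,0,0,0,0]]' 0.25
```

```text
clock: 10.78
position: [0.4235, -0.0575, 0.0186]
orientation: [-180.0, 0.1, 180.0]
force: [0.1, 0.7, 0.0]
width: 0.65
grasp_force: 0.0
clock: 11.28
position: [0.4233, -0.0576, 0.0187]
orientation: [-180.0, 0.1, 180.0]
force: [-1.0, -0.4, 5.3]
width: 0.382
grasp_force: 59.1
```

```bash
python3 -m creep '[[0,0,-2,0,0,0],[0,0,-4.5,0,0,0],[0,0,-5,0,0,0],[-1.9,-0.3,-5,0,0,0],[-5,-0.7,0,0,0,0],[-5,-0.7,0,0,0,0],[-5,-0.7,0,0,0,0],[-3,-0.5,0,0,0,0],[-1,-0.1,0,0,0,0],[0,0,0,0,0,0],[0,0,0,0,0,0]]'
python3 - <<'E'
from cell import ctrl
from h import *
np.set_printoptions(precision=4,suppress=True)
s=ctrl.read_state();d=ctrl.get_image("wrist")
d=wrist(dict(image=d["image"],range_z=d["range_z"],K=d["K"],he=d["hand_eye"],p=s["position"],o=s["orientation"]))
P=cloud(d);Z=P[...,2];m=(d["range_z"]>.1)&(Z>.105)&(Z<.122)&(cv2.cvtColor(d["image"],cv2.COLOR_RGB2HSV)[...,1]<70)
for b,a,c in blobs(m,500): x,y,w,h=cv2.boundingRect(b.astype(np.uint8));print(a,np.median(P[b],0),x,y,w,h,ray(d,x+w/2,y+w/2*.93,.115))
cv2.imwrite("pics/w5.png",d["image"][:,:,::-1])
E
```

```text
clock: 12.65
position: [0.6303, -0.0871, 0.1828]
orientation: [180.0, -0.1, 180.0]
force: [0.5, -0.5, -3.0]
width: 0.383
grasp_force: 60.1
12283 [ 0.6179 -0.0839  0.1149] 251 146 156 114 [ 0.6314 -0.0844  0.115 ]
```

View pics/w5.png

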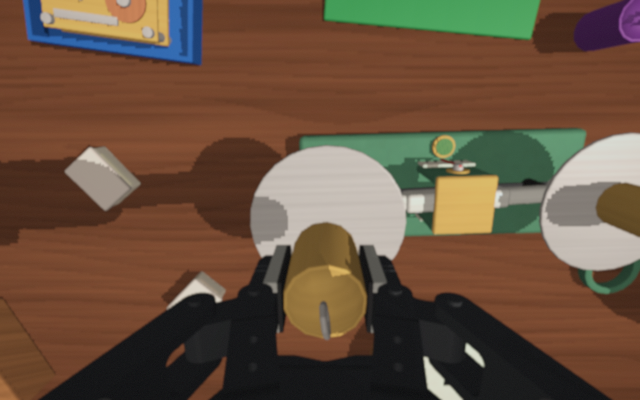

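The right plate is centred below the held weight, at its raised height of 0.115 m. I'll lower the weight to about level height and release it.

```bash
python3 -m creep '[[0,0,1.5,0,0,0],[0,0,2,0,0,0],[0,0,1,0,0,0],[0,0,0.4,0,0,0],[0,0,0.3,0,0,0],[0,0,0.2,0,0,0],[0,0,0.2,0,0,0],[0,0,0.2,0,0,0],[0,0,0.2,0,0,0],[0,0,0.1,0,0,0],[0,0,0,0,0,0],[0,0,0,0,0,0]]'
```

```text
clock: 14.2
position: [0.6318, -0.0875, 0.1219]
orientation: [180.0, 0.0, 180.0]
force: [0.4, -0.5, -0.4]
width: 0.382
grasp_force: 60.1
```

```bash
python3 -m creep '[[0,0,0,0,0,0],[0,0,0,0,0,0],[0,0,0,0,0,0],[0,0,0,0,0,0]]' 0.68
python3 -m creep '[[0,0,0,0,0,0],[0,0,-2,0,0,0],[0,0,-4,0,0,0],[0,0,-3,0,0,0],[0,0,0,0,0,0],[0,0,0,0,0,0],[0,0,0,0,0,0],[0,0,0,0,0,0],[0,0,0,0,0,0],[0,0,0,0,0,0],[0,0,0,0,0,0],[0,0,0,0,0,0]]'
python3 - <<'E'
from cell import ctrl
from h import *
np.set_printoptions(precision=4,suppress=True)
s=ctrl.read_state();d=ctrl.get_image("wrist")
d=wrist(dict(image=d["image"],range_z=d["range_z"],K=d["K"],he=d["hand_eye"],p=s["position"],o=s["orientation"]))
for n,e in (("wrist",d),("scene",ctrl.get_image("scene"))):
    P=cloud(e);X,Y,Z=P[...,0],P[...,1],P[...,2];hsv=cv2.cvtColor(e["image"],cv2.COLOR_RGB2HSV);g=(e["range_z"]>.1)&(X>.55)&(X<.7)&(abs(Y-.025)<.17)
    for b,a,c in blobs(g&(Z>.085)&(Z<.125)&(hsv[...,1]<70),200): print(n,a,np.median(P[b],0))
    for b,a,c in blobs(g&(Z>.13)&(Z<.18)&(hsv[...,1]>110)&(hsv[...,0]<30),40): print(n,"w",a,np.median(P[b],0),np.percentile(P[b][:,2],95))
cv2.imwrite("pics/w6.png",d["image"][:,:,::-1])
E
```

```text
clock: 14.7
position: [0.6316, -0.0874, 0.1218]
orientation: [180.0, 0.0, 180.0]
force: [-0.2, -0.4, -0.6]
width: 0.683
grasp_force: 0.0
clock: 16.2
position: [0.6317, -0.0875, 0.2119]
orientation: [180.0, 0.0, 180.0]
force: [0.2, 0.1, 0.3]
width: 0.679
grasp_force: 0.0
wrist 9348 [0.6273 0.1168 0.1149]
wrist 10127 [ 0.6269 -0.083   0.0929]
wrist w 1276 [0.6246 0.1196 0.1431] 0.15526763430722162
wrist w 1619 [ 0.6277 -0.0868  0.1434] 0.14600338756978407
scene 863 [0.6436 0.1232 0.1146]
scene 977 [ 0.6503 -0.0918  0.0927]
scene w 160 [0.6377 0.1277 0.1592] 0.17098650980909408
scene w 128 [ 0.6412 -0.0911  0.1425] 0.14899897464912681
```

View pics/w6.png

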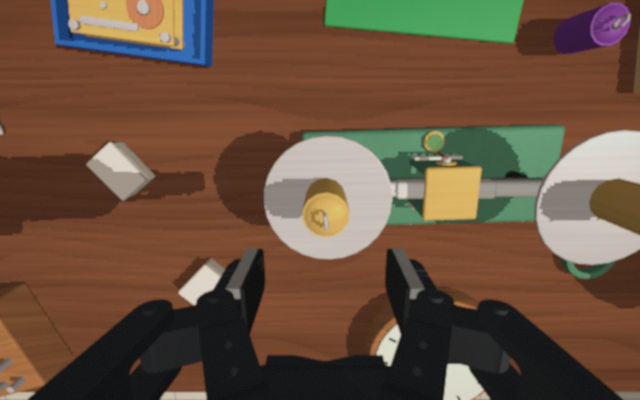

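The right plate is down (0.093 m against 0.115 m), so weight A, at (326,212), is the heavier. Both weights stand upright and the balance is at rest. I'll pick up A and take it to the job tray, raising it slowly at first so that B's plate sinks gently.

```bash
python3 -m creep '[[0,0,3,0,0,0],[0,0,4,0,0,0],[0,0,2.5,0,0,0],[0,0,0.9,0,0,0],[0,0,0,0,0,0],[0,0,0,0,0,0]]'
python3 -m creep '[[0,0,0,0,0,0],[0,0,0,0,0,0],[0,0,0,0,0,0],[0,0,0,0,0,0]]' 0.25
python3 -m creep '[[0,0,-0.3,0,0,0],[0,0,-0.3,0,0,0],[0,0,-0.3,0,0,0],[0,0,-0.3,0,0,0],[0,0,-0.3,0,0,0],[0,0,-0.3,0,0,0],[0,0,-0.3,0,0,0],[0,0,-0.3,0,0,0],[0,0,-1,0,0,0],[0,0,-3,0,0,0],[0,0,0,0,0,0]]'
```

```text
clock: 17.05
position: [0.6326, -0.0877, 0.1093]
orientation: [-180.0, 0.1, 180.0]
force: [-0.3, -0.2, -0.1]
width: 0.678
grasp_force: 0.0
clock: 17.55
position: [0.6324, -0.0874, 0.1093]
orientation: [-180.0, 0.1, 180.0]
force: [-0.8, 1.4, 6.3]
width: 0.382
grasp_force: 59.2
clock: 18.92
position: [0.6333, -0.0878, 0.1746]
orientation: [-179.9, 0.3, 180.0]
force: [0.9, -0.2, -2.3]
width: 0.381
grasp_force: 59.8
```

```bash
python3 -m creep '[[3,-2,0,0,0,0],[4.2,-2.7,0,0,0,0],[4.2,-2.7,0,0,0,0],[4.2,-2.7,0,0,0,0],[4.2,-2.7,0,0,0,0],[4.2,-2.7,0,0,0,0],[1,-0.7,2,0,0,0],[0,0,4,0,0,0],[0,0,3,0,0,0],[0,0,0,0,0,0],[0,0,0,0,0,0]]'
python3 - <<'E'
from cell import ctrl
import cv2
print(ctrl.read_state()["position"])
cv2.imwrite("pics/w7.png",ctrl.get_image("wrist")["image"][:,:,::-1])
E
```

```text
clock: 20.3
position: [0.3818, -0.2494, 0.0823]
orientation: [-180.0, 0.0, 180.0]
force: [0.1, 0.5, -2.6]
width: 0.381
grasp_force: 60.1
[ 0.38178313 -0.24943284  0.08233946]
```

View pics/w7.png

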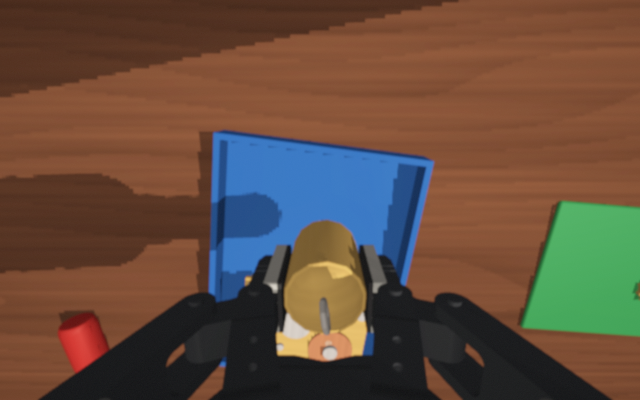

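The weight hangs over the free near half of the blue tray, clear of the movement. I'll lower it.

```bash
python3 -m creep '[[0,0,2,0,0,0],[0,0,2.2,0,0,0],[0,0,1,0,0,0],[0,0,0.4,0,0,0],[0,0,0.3,0,0,0],[0,0,0.2,0,0,0],[0,0,0,0,0,0],[0,0,0,0,0,0]]'
```

```text
clock: 21.35
position: [0.3816, -0.2494, 0.021]
orientation: [-180.0, 0.0, 180.0]
force: [-0.1, 1.0, -2.9]
width: 0.38
grasp_force: 60.1
```

```bash
python3 -m creep '[[0,0,0.06,0,0,0],[0,0,0,0,0,0]]'
python3 -m creep '[[0,0,0,0,0,0],[0,0,0,0,0,0],[0,0,0,0,0,0],[0,0,0,0,0,0]]' 0.65
python3 -m creep '[[0,0,-2,0,0,0],[0,0,-4.5,0,0,0],[0,0,-5,0,0,0],[0,0,-5,0,0,0],[0,0,-2,0,0,0],[0,0,0,0,0,0]]'
python3 - <<'E'
from cell import ctrl
from h import *
np.set_printoptions(precision=4,suppress=True)
s=ctrl.read_state();d=ctrl.get_image("wrist");print(s["position"])
e=wrist(dict(image=d["image"],range_z=d["range_z"],K=d["K"],he=d["hand_eye"],p=s["position"],o=s["orientation"]))
cv2.imwrite("pics/w8.png",d["image"][:,:,::-1])
P=cloud(e);Z=P[...,2];hsv=cv2.cvtColor(e["image"],cv2.COLOR_RGB2HSV)
for b,a,c in blobs((e["range_z"]>.1)&(Z>.043)&(Z<.07)&(hsv[...,1]>100)&(hsv[...,0]>10)&(hsv[...,0]<30),100):print(c,np.median(P[b],0),np.percentile(P[b][:,2],95))
E
```

```text
clock: 21.6
position: [0.3816, -0.2494, 0.0204]
orientation: [-180.0, 0.0, 180.0]
force: [-0.7, -0.4, -0.2]
width: 0.38
grasp_force: 60.4
clock: 22.1
position: [0.3815, -0.2493, 0.0202]
orientation: [180.0, 0.0, 180.0]
force: [0.3, 0.4, -1.4]
width: 0.647
grasp_force: 0.0
clock: 22.85
position: [0.3824, -0.2501, 0.2068]
orientation: [-179.9, 0.2, 180.0]
force: [0.5, 0.8, -0.6]
width: 0.654
grasp_force: 0.0
[ 0.3824 -0.2501  0.2068]
[327.0348 182.5401] [ 0.378  -0.2486  0.0545] 0.05716617058046733
```

View pics/w8.png

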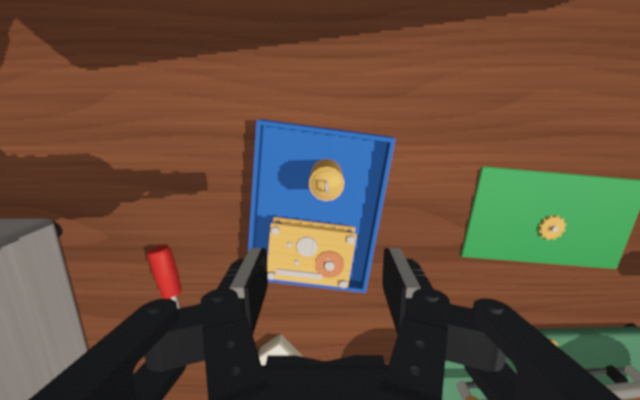

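The heavier weight stands upright in the near half of the job tray, at (326,182). Next is the lighter one, on the left plate.

```bash
python3 -m creep '[[-3.07,4.82,0,0,0,0],[-3.07,4.82,0,0,0,0],[-3.07,4.82,0,0,0,0],[-3.07,4.82,0,0,0,0],[-3.07,4.82,0,0,0,0],[-3.07,4.82,0,0,0,0],[-3.07,4.82,0,0,0,0],[-3.07,4.82,0,0,0,0],[0,0,0,0,0,0],[0,0,0,0,0,0],[0,0,0,0,0,0]]'
python3 - <<'E'
from cell import ctrl
from h import *
np.set_printoptions(precision=4,suppress=True)
s=ctrl.read_state();d=ctrl.get_image("wrist");print(s["position"])
e=wrist(dict(image=d["image"],range_z=d["range_z"],K=d["K"],he=d["hand_eye"],p=s["position"],o=s["orientation"]))
P=cloud(e);X,Y,Z=P[...,0],P[...,1],P[...,2];hsv=cv2.cvtColor(e["image"],cv2.COLOR_RGB2HSV);g=(e["range_z"]>.1)&(X>.55)&(X<.7)
for b,a,c in blobs(g&(Z>.13)&(Z<.165)&(hsv[...,1]>100)&(hsv[...,0]>10)&(hsv[...,0]<30),100):print(c,np.median(P[b],0),np.percentile(P[b][:,2],95))
for b,a,c in blobs(g&(Z>.085)&(Z<.125)&(hsv[...,1]<70),200): print(a,np.median(P[b],0))
E
```

```text
clock: 24.28
position: [0.6265, 0.1349, 0.2047]
orientation: [-180.0, -0.1, 179.9]
force: [0.1, -0.2, -0.1]
width: 0.651
grasp_force: 0.0
[0.6265 0.1349 0.2047]
[326.1393 216.54  ] [0.6229 0.1355 0.1432] 0.14615619525687723
10637 [0.6201 0.1331 0.0929]
12649 [ 0.635  -0.0769  0.1148]
```

```bash
python3 -m creep '[[0,0.1,3,0,0,0],[0,0,3.5,0,0,0],[0,0,2.2,0,0,0],[0,0,0.9,0,0,0],[0,0,0,0,0,0],[0,0,0,0,0,0]]'
python3 -m creep '[[0,0,0,0,0,0],[0,0,0,0,0,0],[0,0,0,0,0,0],[0,0,0,0,0,0]]' 0.25
python3 -m creep '[[0,0,-0.4,0,0,0],[0,0,-0.4,0,0,0],[0,0,-0.5,0,0,0],[0,0,-0.6,0,0,0],[0,0,-1,0,0,0],[0,0,-3,0,0,0],[0,0,0,0,0,0]]'
```

```text
clock: 25.08
position: [0.6282, 0.1369, 0.1107]
orientation: [180.0, 0.1, 179.9]
force: [0.7, 0.4, 0.6]
width: 0.648
grasp_force: 0.0
clock: 25.58
position: [0.6282, 0.137, 0.1105]
orientation: [-180.0, 0.1, 180.0]
force: [-0.6, -2.1, 6.9]
width: 0.378
grasp_force: 59.1
clock: 26.45
position: [0.6294, 0.1374, 0.1713]
orientation: [180.0, 0.3, 180.0]
force: [-0.6, -0.8, -1.6]
width: 0.381
grasp_force: 59.7
```

```bash
python3 -m creep '[[3,1.9,0,0,0,0],[4.2,2.7,0,0,0,0],[4.2,2.7,0,0,0,0],[4.2,2.7,0,0,0,0],[4.2,2.7,0,0,0,0],[2.7,1.5,0,0,0,0],[0,0,3,0,0,0],[0,0,4,0,0,0],[0,0,2,0,0,0],[0,0,0,0,0,0],[0,0,0,0,0,0]]'
python3 - <<'E'
from cell import ctrl
import cv2
cv2.imwrite("pics/w9.png",ctrl.get_image("wrist")["image"][:,:,::-1])
E
```

```text
clock: 27.82
position: [0.4029, 0.2795, 0.0787]
orientation: [180.0, 0.0, 180.0]
force: [-0.3, 0.3, -1.7]
width: 0.382
grasp_force: 59.8
```

View pics/w9.png

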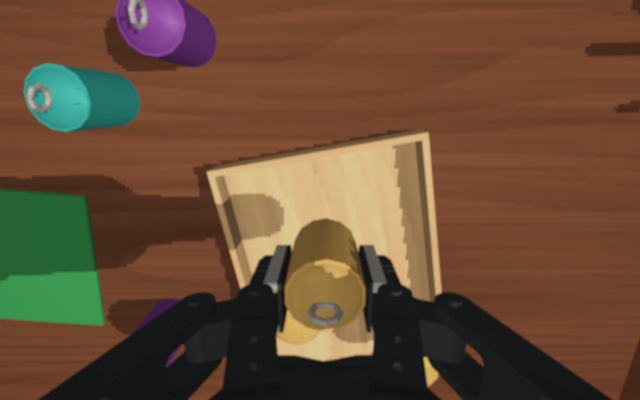

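The weight hangs over the empty near half of the stock tray, clear of the bob and the third weight. I'll lower it.

```bash
python3 -m creep '[[0,0,2,0,0,0],[0,0,1.9,0,0,0],[0,0,1,0,0,0],[0,0,0.4,0,0,0],[0,0,0.3,0,0,0],[0,0,0.1,0,0,0],[0,0,0.08,0,0,0],[0,0,0,0,0,0],[0,0,0,0,0,0]]'
```

```text
clock: 29.0
position: [0.4029, 0.2795, 0.0217]
orientation: [180.0, 0.1, 180.0]
force: [-1.8, -0.8, 7.3]
width: 0.382
grasp_force: 60.6
```

Contact is firm on the floor, so I'll release, retreat and check.

```bash
python3 -m creep '[[0,0,0,0,0,0],[0,0,0,0,0,0],[0,0,0,0,0,0],[0,0,0,0,0,0]]' 0.65
python3 -m creep '[[0,0,-2,0,0,0],[0,0,-4.5,0,0,0],[0,0,-5,0,0,0],[0,0,-5,0,0,0],[0,0,-3,0,0,0],[0,0,0,0,0,0],[0,0,0,0,0,0],[0,0,0,0,0,0],[0,0,0,0,0,0]]'
python3 - <<'E'
from cell import ctrl
from h import *
np.set_printoptions(precision=4,suppress=True)
s=ctrl.read_state();print(s["position"],s["force"]);d=ctrl.get_image("wrist")
d=wrist(dict(image=d["image"],range_z=d["range_z"],K=d["K"],he=d["hand_eye"],p=s["position"],o=s["orientation"]))
e=ctrl.get_image("scene")
for n,q in(("wrist",d),("scene",e)):
    P=cloud(q);X,Y,Z=P[...,0],P[...,1],P[...,2];hsv=cv2.cvtColor(q["image"],cv2.COLOR_RGB2HSV);g=(q["range_z"]>.1)&(X>.3)&(X<.7)&(abs(Y)<.42)
    for b,a,c in blobs(g&(Z>.043)&(Z<.07)&(hsv[...,1]>100)&(hsv[...,0]>10)&(hsv[...,0]<30),30):print(n,"w",c,np.median(P[b],0),np.percentile(P[b][:,2],95))
    for b,a,c in blobs(g&(X>.55)&(Z>.085)&(Z<.125)&(hsv[...,1]<70),200): print(n,"plate",np.median(P[b],0))
im=np.vstack([d["image"][60:330],e["image"][70:300]]);cv2.imwrite("pics/fin.png",im[:,:,::-1])
E
```

```text
clock: 29.5
position: [0.4026, 0.2793, 0.0204]
orientation: [180.0, 0.0, 180.0]
force: [0.0, -0.5, -0.7]
width: 0.649
grasp_force: 0.0
clock: 30.62
position: [0.4019, 0.279, 0.2142]
orientation: [-179.9, -0.1, 180.0]
force: [1.0, -0.7, -0.4]
width: 0.652
grasp_force: 0.0
[0.4019 0.279  0.2142] [ 0.9698 -0.7317 -0.4474]
wrist w [326.2081 183.4395] [0.3995 0.2799 0.0543] 0.057062830768983434
wrist w [374.8174 267.4315] [0.4897 0.3307 0.0543] 0.2183483120482925
wrist w [  9.5775 377.1831] [ 0.6261 -0.0817  0.0648] 0.07020900099225333
wrist plate [0.5983 0.1448 0.1031]
scene w [385.8721 130.1628] [0.4104 0.2748 0.052 ] 0.05912397575422727
scene w [419.0125 143.925 ] [0.5031 0.3307 0.0534] 0.06083344766102833
scene w [228.1  199.41] [ 0.3908 -0.2515  0.0532] 0.05927078521949115
scene plate [0.6362 0.1323 0.1028]
scene plate [ 0.6431 -0.0872  0.1045]
```

View pics/fin.png

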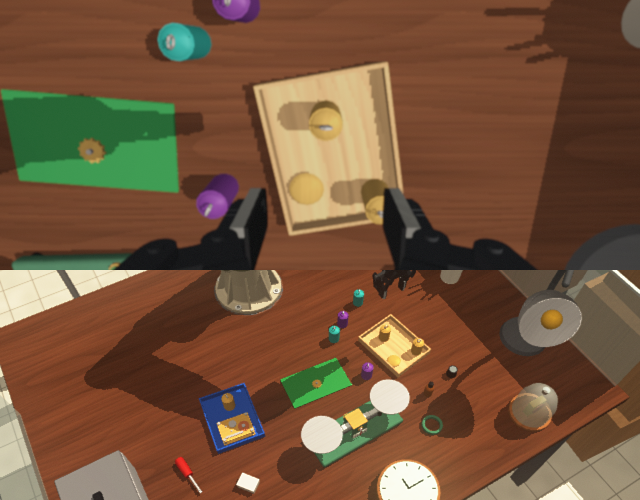

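The lighter weight stands at (325,123) in the stock tray beside the unmoved third weight. The heavier one is in the blue tray, the balance is empty and level, and the bystanders are in place.

```bash
python3 -m creep '[[0,0,0,0,0,0],[0,0,0,0,0,0],[0,0,0,0,0,0],[0,0,0,0,0,0],[0,0,0,0,0,0],[0,0,0,0,0,0],[0,0,0,0,0,0],[0,0,0,0,0,0]]'; python3 -c "
from cell import ctrl
print(ctrl.close_job())"
```

```text
clock: 31.72
position: [0.4025, 0.2793, 0.2154]
orientation: [180.0, 0.0, 180.0]
force: [-0.3, -0.3, -0.3]
width: 0.65
grasp_force: 0.0
the job is handed in; nothing more can be done
None
```

The job is handed in: the balance dropped on the right, so the weight from the right (−y) side of the mat now stands in the job tray and the lighter one in the stock tray; the third weight is unmoved and the balance is empty and level (hand-in at about 32 s, no verdict returned).

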